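# Pin the tilted decorating turntable

## Task

Lock the tilted turntable for painting: take the slim square-gripped steel pin out of its wooden block, bring the hole of the turntable's tongue over the hole of the index plate beneath it, and drive the pin down through both until its collar rests on the tongue. Let go of it there, and leave the thick pin and everything else on the table where it stands.

Things in the scene. Friction and masses are not known exactly. Their poses are not given: they have to be found in the camera images.
- pin: Steel locking pin, 106 mm long, upright in its block at the start. Origin: centre of its tip (lower end); z along the pin to the grip. From the tip: a cone 7 mm long, 6 to 14 mm wide; a round shank 14 mm wide up to 56 mm; a collar 32 mm wide from 56 to 62 mm; a square grip 18 x 18 mm (flats facing its x and y) from 62 to 106 mm. Mass 0.08 to 0.15 kg.
- pin_tip (a point): The centre of the pin's tip, same frame as pin.
- pin_block: Fixed wooden block 64 x 64 x 45 mm high in which the locking pin stands; origin under its centre. Its hole (16 mm wide) is 40 mm deep, so the pin's tip starts 5 mm above the table and the middle of its grip 89 mm above the table.
- dowel: The thick round pin, 117 mm long, 22 mm diameter with a 32 mm collar and a 30 mm ball on top, standing in a like block: too thick for the holes, leave it. Origin: centre of its lower end, z up.
- stand: Wooden decorating stand fixed to the table, base board 230 (x) x 250 x 12 mm; origin under the base's centre, x points away from the robot, up the slope, z up. The turntable on it is tilted 25 degrees: its axis leans to the stand's -x, direction (-0.423, 0, 0.906) in the stand's frame.
- plate_mid (a point): Fixed point in the plane of the index plate's top face, on the stand's centre line, 130 mm down the slope from the turntable's axis; z out of that face along the axis. The plate (aluminium, 60 mm along the slope x 130 x 10 mm) lies 2 mm under the tongue, parallel to it, with free space below. It is clamped and does not move.
- pivot (a point): Point on the turntable's axis, in the plane of the tongue's top face; z along the axis. Around it stands a white primed gourd, 80 mm wide and 125 mm high, fixed on the plywood disc of 110 mm diameter.
- turntable (a joint): Angle of the turntable (rad) about its axis, -0.9 to 0.9; at 0 its tongue points down the slope, to the stand's -x; growing values swing it to -y. It stays where left; about 2 N at the tongue's hole swings it, a pin in that hole can drag it. The index plate's one hole (17 mm wide, 130 mm from the axis, right through) was set by hand: the tongue's hole is over it at some value from -0.15 to 0.15.
- tongue_hole (a point): Centre of the hole's mouth on the top face of the turntable's steel tongue; the hole is 17 mm wide and goes through the 14 mm thick tongue. z points out of the top face along the hole's axis (25 degrees off vertical); x points to the turntable's axis, 130 mm away. The tongue's end plate is 50 (x) x 44 (y) mm.
- paint_a: White paint jar, 44 mm wide, 85 mm high, on the table; origin under its centre.
- paint_b: Black paint jar, 44 mm wide, 85 mm high; origin under its centre.
- bowl: Orange plastic bowl, 120 mm wide, 50 mm high; origin under its centre.
- brush: Paint brush with a wooden handle, lying on the table; origin under it.

How it is judged:
By the outcome, as a careful person would: the job done as asked, in the order asked, and still so for the second after the job is handed in, with the robot touching nothing.
It also fails if it takes over 72 s, if anything falls off the work surface, if the arm or the gripper's body presses on something with over 40 N, if the wrist force passes 120 N, or if a joint passes its speed limit or range.

## Robot

A 6-joint arm with a two-finger parallel gripper is mounted at the origin on the work surface. World frame = base frame: x ahead of the robot, y to its left, z up, the work surface at z = 0. Lengths are in m, angles in rad, forces in N, time in s.
With the tool pointing down it reaches from about 0.375 to 0.75 m from the base axis. Payload 9 kg.
Tool frame: the origin (TCP) lies where the fingers leave the gripper's body, on its centre line; the fingertips stand 73 mm ahead of it and the grasp point (between the pads) lies 54 mm ahead of it; z points along the fingers, y is the direction in which the jaws open and shut (so a half turn about z gives the same grasp; the last joint's range is limited). The gripper opens to 85 mm and grips with 20 to 120 N. Pads are 22 mm wide; open, the fingers measure 114 mm over their backs; the gripper's body (76 mm by 85 mm) begins 54 mm behind the grasp point. The pads swing forward as they close: fully open they stand 13 mm farther back than shut.
Start: joints at [-1.549, 0.104, 0.097, 1.564, 0, 1.353], TCP at [0.143, -0.583, 0.304] pointing down, gripper open.
Joint ranges: [-2.99, 2.99], [-0.84, 1.86], [-1.1, 1.16], [-1.84, 2.11], [-1.51, 1.56], [-3.14, 3.14]. Speed limits (rad/s): [2.22, 2.22, 2.57, 3.14, 3.14, 3.14].

## Interface

Orientations are given as a rotation vector (axis times angle).
In Python, from plant import env gives the robot as it stands. The module is installed in compiled form; this text tells all that it offers.
- The arm moves only by the tool apply_moves, never from a script. Its argument "deltas" is text: rows parted by semicolons, each of 7 numbers parted by spaces: the turn, a rotation vector about the tool's x, y, z in rad, then the shift along the tool's x, y, z in m, then the closure, from 0 (fully open) to 1 (shut). In form: wx wy wz tx ty tz gripper; .... A call has 1 to 20 rows; each row is the pose to reach, as a shift and turn from the pose commanded when the call began, along the tool's axes at that moment; what a row does not reach only later rows make up. A row lasts 1/10 s, in which the tool goes at most 50 mm and 8.59 degrees, less where a joint would pass 70% of its speed; a pose out of reach is approached as far as the arm can. A call with a gripper value outside its range is refused whole. The fingers move at their own pace and stop on an object; the grip force is fixed at half the most. Time passes only in rows, so rows that repeat a pose let the fingers close. It gives the time, the measured TCP pose, the force and the opening at its end, in the units of the state.
- env.observe(): the state, without advancing time (a new reading comes with each control period).
- env.camera(name): name is "scene" or "top"; returns a dict with "pixels" (420x560x3 uint8, red, green, blue), "depth" (420x560 float32, m along the optical axis (not along the pixel's ray), 0 where there is no reading), "mtx" (3x3 intrinsics, pixels), "view" (4x4, takes a point from world to camera coordinates). Camera axes: x right, y up, looking along -z (the intrinsics and any distortion apply to the point x, -y, -z); pixel columns grow to the right and rows downward; lengths in m; the calibration is good to about 2 mm. A picture is of the moment at which its call begins.
- env.sign_off(): hands the job in, once; it reports no verdict.
The state is a dict: "time": time; "joint_pos": joint angles; "joint_vel": joint speeds; "joint_torque": joint torques, N m; "tcp_pos": TCP position; "orientation": TCP orientation; "wrist_force": force on the tool from outside, world axes, zero at the start; "wrist_torque": the same for the moment, N m; "gripper_width": opening from 0.0 (shut) to 1.0 (fully open).
Only numpy, scipy, OpenCV 4.12 (cv2) and the standard library are available. Lean on these libraries where they do the work, as an engineer would, in place of code of your own. Each camera call takes 0.05 s, during which the arm holds its last target.

## Working session

There is one attempt and no reset: what is moved stays moved. The work goes in short steps, Python scripts to look and compute and a tool call to move; the robot and the scene stay as the last step left them, time stands still between calls to the robot, and variables do not carry over. Pictures are saved under pics/ and viewed, and the job is handed in when it is done.

Besides the shell and the picture viewer there is one more tool, called after "Request:" by a JSON object that holds its "op" and its "data". apply_moves: Moves the arm, as the interface text tells. Its arguments: {"type":"object","properties":{"deltas":{"type":"string"}},"required":["deltas"]}

```bash
mkdir -p pics; ls
python3 - <<'E'
from plant import env
import cv2,numpy as np
s=env.observe()
for k,v in s.items(): print(k,np.round(v,4))
for n in("scene","top"):
    c=env.camera(n)
    cv2.imwrite(f"pics/{n}0.png",cv2.cvtColor(c["pixels"],cv2.COLOR_RGB2BGR))
    np.savez(f"{n}0.npz",**c)
    print(n,[k for k in c],c["mtx"].round(2).tolist(),c["view"].round(4).tolist(), (c["depth"]>0).mean())
E
```

```text
pics
time 0.0
joint_pos [-1.5487  0.1047  0.0965  1.5639 -0.      1.3531]
joint_vel [ 0.0006 -0.0003  0.0004  0.0007 -0.0009  0.0014]
joint_torque [-5.00000e-04 -5.56935e+01  5.03647e+01  1.71000e-02 -4.00000e-04
 -0.00000e+00]
tcp_pos [ 0.1425 -0.5826  0.3031]
orientation [-3.1177e+00 -3.7570e-01 -2.0000e-04]
wrist_force [ 0.207  -0.0054 -0.0257]
wrist_torque [0.0329 0.0006 0.0301]
gripper_width 0.9983
scene ['pixels', 'depth', 'mtx', 'view'] [[509.9, 0.0, 278.37], [0.0, 509.9, 213.56], [0.0, 0.0, 1.0]] [[0.7692, 0.6388, -0.0148, -0.466], [-0.392, 0.4901, 0.7785, 0.1415], [0.5046, -0.5931, 0.6274, -1.6217], [0.0, 0.0, 0.0, 1.0]] 0.9923256802721089
top ['pixels', 'depth', 'mtx', 'view'] [[532.45, 0.0, 276.8], [0.0, 532.45, 207.76], [0.0, 0.0, 1.0]] [[-0.0213, -0.9997, 0.0093, 0.0046], [0.9877, -0.0196, 0.1553, -0.5958], [-0.1551, 0.0125, 0.9878, -1.3141], [0.0, 0.0, 0.0, 1.0]] 0.9960841836734694
```

View pics/scene0.png

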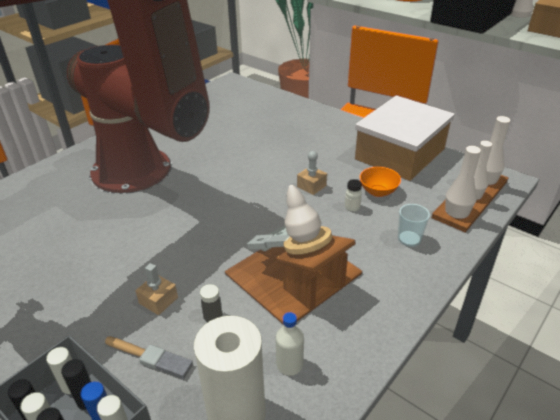

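View pics/top0.png

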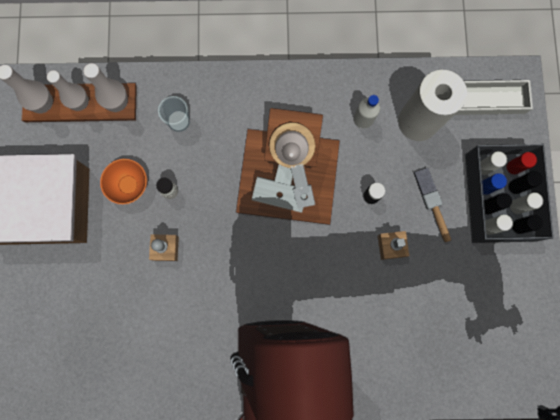

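```bash
cat > h.py <<'E'
import numpy as np,cv2
from scipy.spatial.transform import Rotation as R
def load(n): return dict(np.load(n))
def proj(c,P):
    P=np.atleast_2d(P); q=P@c["view"][:3,:3].T+c["view"][:3,3]
    q=q*[1,-1,-1]; u=q@c["mtx"].T; return u[:,:2]/u[:,2:]
def cloud(c):
    d=c["depth"]; v,u=np.mgrid[:d.shape[0],:d.shape[1]]
    K=c["mtx"]; x=(u-K[0,2])/K[0,0]*d; y=(v-K[1,2])/K[1,1]*d
    q=np.stack([x,-y,-d],-1); V=c["view"]
    return (q-V[:3,3])@V[:3,:3]
def ray(c,uv):
    K=c["mtx"];V=c["view"]; d=np.array([(uv[0]-K[0,2])/K[0,0],-(uv[1]-K[1,2])/K[1,1],-1.])
    d=V[:3,:3].T@d; o=-V[:3,:3].T@V[:3,3]; return o,d/np.linalg.norm(d)
def tri(c1,u1,c2,u2):
    o1,d1=ray(c1,u1);o2,d2=ray(c2,u2)
    A=np.stack([d1,-d2],1); t=np.linalg.lstsq(A,o2-o1,rcond=None)[0]
    a=o1+t[0]*d1;b=o2+t[1]*d2; return (a+b)/2,np.linalg.norm(a-b)
def crop(c,name,x0,y0,x1,y1,s):
    im=cv2.cvtColor(c["pixels"],cv2.COLOR_RGB2BGR)[y0:y1,x0:x1]
    cv2.imwrite(name,cv2.resize(im,None,fx=s,fy=s,interpolation=cv2.INTER_CUBIC))
E
python3 - <<'E'
from h import *
s=load("scene0.npz");t=load("top0.npz")
P=np.array([0.1425,-0.5826,0.3031]);print(proj(s,P),proj(t,P),proj(t,[0,0,0]),proj(s,[0,0,0]))
C=cloud(t);S=cloud(s)
for uv in [(100,330),(400,320),(280,195),(400,240),(394,250),(303,197)]: print(uv,C[uv[1],uv[0]].round(4))
print("scene")
for uv in [(60,250),(152,270),(300,250)]: print(uv,S[uv[1],uv[0]].round(4))
crop(t,"pics/tA.png",230,100,350,230,5)
crop(t,"pics/tB.png",360,210,430,270,9)
crop(s,"pics/sA.png",215,170,365,320,5)
crop(s,"pics/sB.png",120,250,190,320,8)
E
```

```text
[[-90.19679453 195.39039317]] [[576.08300224 409.96694476]] [[278.67657005 449.15536655]] [[131.85746437 169.05109162]]
(100, 330) [ 0.2972  0.4485 -0.0009]
(400, 320) [ 0.3056 -0.3173  0.0025]
(280, 195) [ 0.6361 -0.0173  0.006 ]
(400, 240) [ 0.5007 -0.3022  0.1127]
(394, 250) [ 0.4817 -0.3018  0.0462]
(303, 197) [ 0.6162 -0.0733  0.081 ]
scene
(60, 250) [ 0.1577 -0.3543 -0.0017]
(152, 270) [ 0.5064 -0.3098  0.1099]
(300, 250) [ 0.7493 -0.097   0.1568]
```

Run:
```python
from h import *
import cv2,numpy as np
a=cv2.imread("pics/tA.png");b=cv2.imread("pics/tB.png");print(a.shape,b.shape)
a=cv2.imread("pics/sA.png");b=cv2.imread("pics/sB.png");print(a.shape,b.shape)
```

```text
(650, 600, 3) (540, 630, 3)
(750, 750, 3) (560, 560, 3)
```

View pics/tA.png

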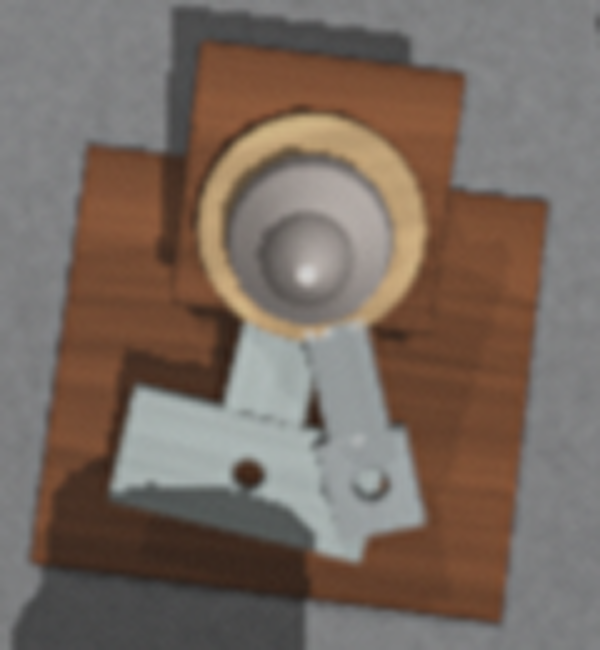

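View pics/tB.png

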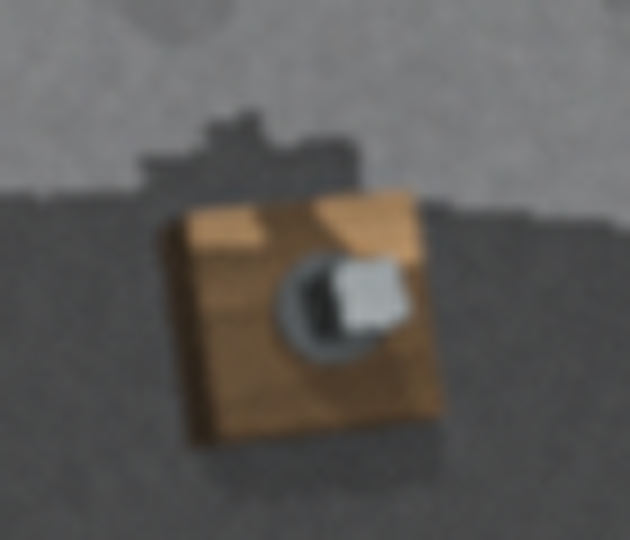

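View pics/sB.png

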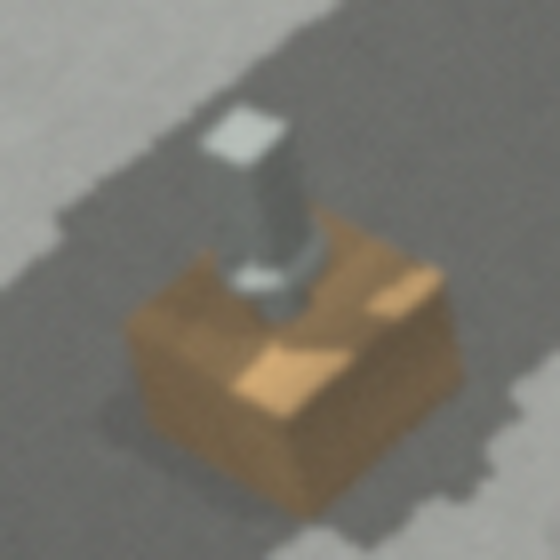

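Run:
```python
from h import *
s=load("scene0.npz"); crop(s,"pics/sA2.png",235,210,335,270,8)
```

```text
(no output)
```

View pics/sA2.png

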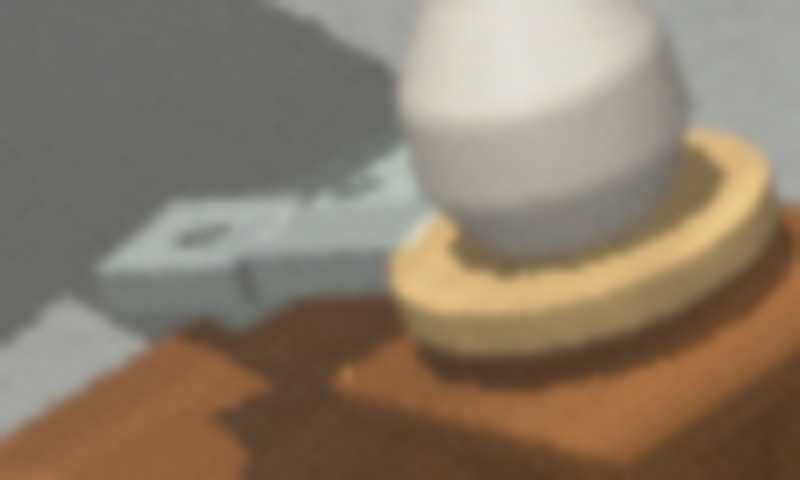

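Run:
```python
from h import *
s=load("scene0.npz");t=load("top0.npz")
for c in(s,t): print("cam",(-c["view"][:3,:3].T@c["view"][:3,3]).round(3))
f=lambda p,k,o:((p[0]+.5)/k-.5+o[0],(p[1]+.5)/k-.5+o[1])
T=lambda p:f(p,9,(360,210));S=lambda p:f(p,8,(120,250))
# pin top corners: (far-left, far-right, near-right, near-left) in top view
tc=[(335,265),(395,258),(408,322),(348,332)]
sc=[(245,107),(287,128),(247,163),(205,143)]
# top view order: left=+y, up=+x. scene right=+x..: 
for sh in range(4):
    P=[tri(t,T(tc[i]),s,S(sc[(i+sh)%4])) for i in range(4)]
    print(sh,[ (p.round(4).tolist(),round(e,4)) for p,e in P])
print(tri(t,T(np.mean(tc,0)),s,S(np.mean(sc,0))))
C=cloud(t);D=cloud(s)
for nm,X in(("t",C),("s",D)):
    m=(abs(X[...,0]-.5)<.04)&(abs(X[...,1]+.3)<.04)
    for lo,hi in((.10,.125),(.035,.05),(.054,.075)):
        mm=m&(X[...,2]>lo)&(X[...,2]<hi); print(nm,lo,mm.sum(),X[mm].mean(0).round(4),X[mm].min(0).round(4),X[mm].max(0).round(4))
A=lambda p:f(p,5,(230,100)); B=lambda p:f(p,8,(235,210))
print("tongue hole",tri(t,A((371,482)),s,B((205,236))))
print("plate hole",tri(t,A((248,474)),s,B((362,182))))
```

```text
cam [ 1.232 -0.733  0.9  ]
cam [0.385 0.009 1.391]
0 [([0.499, -0.2984, 0.1188], np.float64(0.0129)), ([0.5071, -0.3051, 0.1199], np.float64(0.0097)), ([0.4919, -0.3114, 0.1018], np.float64(0.0113)), ([0.483, -0.3048, 0.0998], np.float64(0.0112))]
1 [([0.5029, -0.2959, 0.1107], np.float64(0.002)), ([0.5047, -0.3118, 0.1107], np.float64(0.0012)), ([0.488, -0.314, 0.1095], np.float64(0.0003)), ([0.4855, -0.2979, 0.1095], np.float64(0.0001))]
2 [([0.5005, -0.3026, 0.1015], np.float64(0.0131)), ([0.5008, -0.3143, 0.1184], np.float64(0.012)), ([0.4905, -0.3071, 0.1191], np.float64(0.0112)), ([0.4895, -0.2953, 0.1014], np.float64(0.0111))]
3 [([0.4967, -0.3053, 0.1095], np.float64(0.024)), ([0.5031, -0.3075, 0.1277], np.float64(0.0011)), ([0.4945, -0.3046, 0.1114], np.float64(0.0222)), ([0.4869, -0.3021, 0.0918], np.float64(0.0001))]
(array([ 0.49527546, -0.30489425,  0.11001934]), np.float64(0.0007434750011416113))
t 0.1 63 [ 0.4961 -0.3023  0.1111] [ 0.4862 -0.3135  0.1023] [ 0.5059 -0.2933  0.1193]
t 0.035 472 [ 0.4953 -0.3007  0.0452] [ 0.462  -0.3375  0.0353] [ 0.5299 -0.2693  0.05  ]
t 0.054 69 [ 0.4939 -0.2969  0.0668] [ 0.464  -0.3172  0.054 ] [ 0.5171 -0.2716  0.0749]
s 0.1 83 [ 0.498  -0.3071  0.108 ] [ 0.4847 -0.3158  0.1   ] [ 0.5065 -0.296   0.1136]
s 0.035 555 [ 0.5044 -0.3111  0.0439] [ 0.4617 -0.3399  0.035 ] [ 0.5323 -0.2713  0.0497]
s 0.054 91 [ 0.5013 -0.3096  0.0673] [ 0.483  -0.3221  0.0613] [ 0.5113 -0.2914  0.075 ]
tongue hole (array([ 0.6151034 , -0.07489774,  0.09780582]), np.float64(0.0017949275957030507))
plate hole (array([ 0.6236998 , -0.01400031,  0.08218549]), np.float64(0.00023755975471543588))
```

Run:
```python
from h import *
s=load("scene0.npz");t=load("top0.npz")
crop(t,"pics/tC.png",248,160,328,220,10)
crop(s,"pics/sC.png",243,220,303,260,13)
```

```text
(no output)
```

View pics/tC.png

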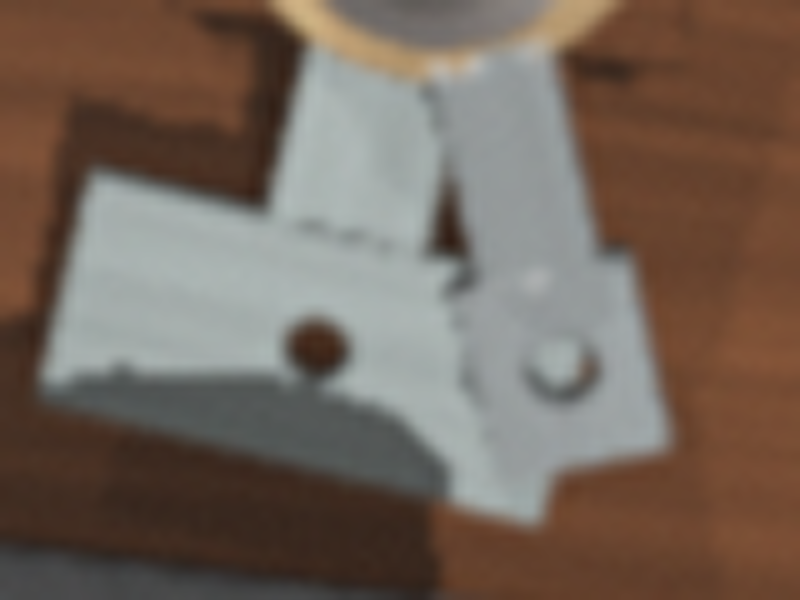

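View pics/sC.png

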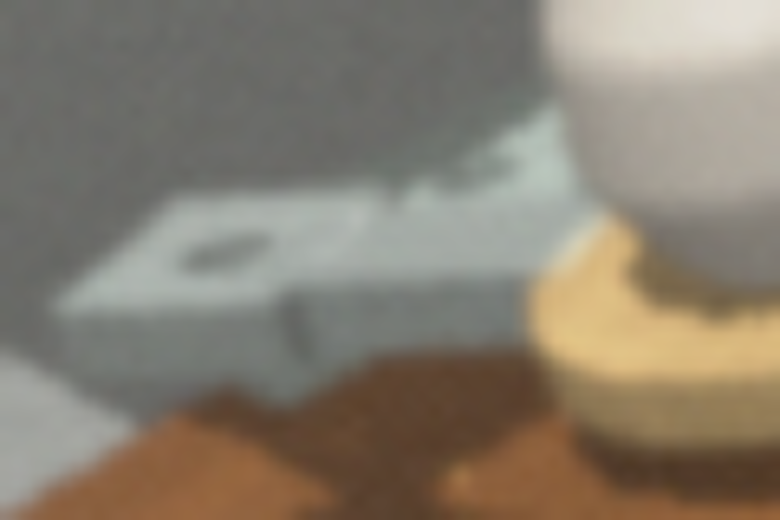

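```bash
cat > fit.py <<'E'
from h import *
from scipy.optimize import least_squares
f=lambda p,k,o:np.array([(p[0]+.5)/k-.5+o[0],(p[1]+.5)/k-.5+o[1]])
def frame(p):
    psi=p[3]; Rs=R.from_euler('z',psi).as_matrix()
    a=np.radians(25)
    X=np.array([np.cos(a),0,np.sin(a)]);Z=np.array([-np.sin(a),0,np.cos(a)]);Y=np.array([0,1.,0])
    return Rs@np.stack([X,Y,Z],1)   # columns
def pt(p,q,r,l,z):
    F=frame(p) # radial direction at q: -X cos q - Y sin q ; lateral
    rad=np.array([-np.cos(q),-np.sin(q),0]); lat=np.array([-np.sin(q),np.cos(q),0])
    return p[:3]+F@(rad*r+lat*l+np.array([0,0,z]))
E
cat > fit0.py <<'E'
from fit import *
s=load("scene0.npz");t=load("top0.npz")
T=lambda x,y:f((x,y),10,(248,160));S=lambda x,y:f((x,y),13,(243,220))
# (cam,uv,kind,r,l,z,weight)
O=[(t,T(563,367),'q',.13,0,0,2),(s,S(226,252),'q',.13,0,0,2),
(t,T(632,258),'q',.105,-.022,0,1),(t,T(672,447),'q',.155,-.022,0,1),
(s,S(57,308),'q',.155,-.022,0,1),(s,S(175,198),'q',.155,.022,0,1),(s,S(290,292),'q',.105,-.022,0,1),
(t,T(93,172),'0',.10,.065,-.016,1),(t,T(42,392),'0',.16,.065,-.016,1),(t,T(543,523),'0',.16,-.065,-.016,1),
(t,T(317,347),'p',.13,0,-.016,2),(s,S(480,172),'p',.13,0,-.016,1)]
def res(p):
    r=[]
    for c,uv,k,a,l,z,w in O:
        q={'q':p[4],'0':0,'p':p[5]}[k]
        r+=list((proj(c,pt(p,q,a,l,z))[0]-uv)*w)
    return np.array(r)
o=least_squares(res,[.74,-.06,.15,-.1,.4,0],loss='soft_l1',x_scale=[.01,.01,.01,.1,.1,.1])
p=o.x;print(p.round(4),o.cost);print(res(p).reshape(-1,2).round(2).tolist())
print("tongue",pt(p,p[4],.13,0,0).round(4),"target",pt(p,p[5],.13,0,0).round(4),"platehole",pt(p,p[5],.13,0,-.016).round(4))
J=o.jac;print("sd",np.sqrt(np.diag(np.linalg.inv(J.T@J))).round(4))
np.save("p0.npy",p)
# depth plane check
F=frame(p)
for nm,c in(("t",t),("s",s)):
    X=(cloud(c)-p[:3])@F
    rad=np.array([-np.cos(p[4]),-np.sin(p[4])]);lat=np.array([-np.sin(p[4]),np.cos(p[4])])
    r=X[...,:2]@rad;l=X[...,:2]@lat
    m=(r>.108)&(r<.152)&(abs(l)<.018)&(np.hypot(r-.13,l)>.012)&(abs(X[...,2])<.008); print(nm,m.sum(),"tongue z",np.median(X[...,2][m]).round(4))
    m=(r>-.054)&(r<.054)&(np.hypot(r,l)>.045)&(np.hypot(r,l)<.053)&(abs(X[...,2])<.05); print("disc z",np.median(X[...,2][m]).round(4))
    for k in range(-40,41,20):
        m=(abs(X[...,0]+.13)<.028)&(abs(X[...,1]-.001*k-.01)<.01)&(abs(X[...,2]+.016)<.01);print("plate",k,m.sum(),np.median(X[...,2][m]).round(4) if m.sum() else None)
E
python3 fit0.py
```

```text
[ 0.7312 -0.045   0.1474 -0.276   0.4861 -0.0044] 2.3559897438094124
[[0.59, 0.36], [0.78, -0.66], [-0.27, -0.53], [0.43, -0.18], [-0.09, -0.42], [0.64, 0.24], [-0.67, 0.36], [0.21, -0.08], [0.04, 0.44], [-0.17, 0.24], [0.02, 0.31], [0.65, 1.01]]
tongue [ 0.6145 -0.075   0.0988] target [ 0.618  -0.0123  0.0925] platehole [ 0.6245 -0.0141  0.078 ]
sd [0.0007 0.0017 0.0014 0.0146 0.0134 0.0137]
t 174 tongue z -0.0005
disc z 0.003
plate -40 136 -0.014
plate -20 166 -0.0136
plate 0 153 -0.0123
plate 20 172 -0.0115
plate 40 156 -0.01
s 74 tongue z -0.0006
disc z -0.0017
plate -40 0 None
plate -20 28 -0.0136
plate 0 52 -0.013
plate 20 11 -0.0122
plate 40 0 None
```

```bash
sed -i "s/'0',/'p',/g; s/'0':0,//" fit0.py
python3 - <<'E'
s=open('fit0.py').read()
s=s.replace("    return np.array(r)\n","""    Rs=R.from_euler('z',p[3]).as_matrix(); b=p[:3]-Rs@np.array([p[6],0,0]); b[2]=0
    for (x,y),uv in zip([(.115,.125),(.115,-.125),(-.115,-.125),(-.115,.125)],[(90,145),(548,200),(500,622),(30,560)]):
        r+=list(proj(t,b+Rs@np.array([x,y,.012]))[0]-f(uv,5,(230,100)))
    return np.array(r)
""").replace(".4,0]",".4,0,0.03]").replace(".1,.1,.1]",".1,.1,.1,.01]")
open('fit0.py','w').write(s)
E
python3 fit0.py
```

```text
[ 0.7304 -0.0465  0.1501 -0.1499  0.357  -0.1221  0.0436] 2.7784363990021257
[[0.52, 0.34], [0.86, -0.57], [-0.12, -0.5], [0.28, -0.21], [0.12, 0.17], [0.8, 0.02], [-0.76, 0.69], [0.05, -0.03], [-0.34, 0.58], [-0.32, 0.06], [0.26, 0.38], [0.36, -0.02], [-0.31, -0.74], [0.62, 0.07], [0.54, 0.21], [-0.34, 0.33]]
tongue [ 0.6145 -0.0749  0.0987] target [ 0.6172 -0.0134  0.0956] platehole [ 0.6239 -0.0144  0.0811]
sd [0.0007 0.0012 0.0013 0.0086 0.0135 0.0121 0.0016]
t 176 tongue z -0.0004
disc z 0.0002
plate -40 42 -0.0156
plate -20 166 -0.0156
plate 0 152 -0.016
plate 20 163 -0.0158
plate 40 167 -0.0161
s 75 tongue z -0.0002
disc z -0.0051
plate -40 2 -0.0248
plate -20 0 None
plate 0 45 -0.0163
plate 20 42 -0.0167
plate 40 8 -0.0168
```

```bash
cat >> h.py <<'E'
def down(yaw):  # tool x at yaw, z down
    c,s=np.cos(yaw),np.sin(yaw)
    return R.from_matrix(np.array([[c,s,0],[s,-c,0],[0,0,-1.]]))
def delta(p0,R0,p1,R1):
    return np.r_[(R0.inv()*R1).as_rotvec(), R0.inv().apply(np.asarray(p1)-p0)].round(4)
def state():
    from plant import env
    o=env.observe(); return o,np.array(o["tcp_pos"]),R.from_rotvec(o["orientation"])
E
python3 - <<'E'
from h import *
t=load("top0.npz")
f=lambda p,k,o:((p[0]+.5)/k-.5+o[0],(p[1]+.5)/k-.5+o[1])
Q=[]
for uv in [(185,212),(418,195),(440,412),(212,440)]:
    o,d=ray(t,f(uv,9,(360,210))); Q.append(o+d*(.045-o[2])/d[2])
Q=np.array(Q);print(Q.round(4),Q.mean(0).round(4)); e=Q[1]-Q[0];print(np.degrees(np.arctan2(e[0],-e[1])),np.degrees(np.arctan2((Q[3]-Q[2])[0]*-1*-1,(Q[3]-Q[2])[1]))*-1, np.degrees(np.arctan2((Q[1]-Q[2])[1],(Q[1]-Q[2])[0])))
o,p,r=state()
print(r.as_matrix().round(3),delta(p,r,[.4955,-.3045,.30],down(np.radians(96.5))))
E
```

```text
[[ 0.5255 -0.2691  0.045 ]
 [ 0.529  -0.3353  0.045 ]
 [ 0.4676 -0.3379  0.045 ]
 [ 0.4611 -0.2733  0.045 ]] [ 0.4958 -0.3039  0.045 ]
3.0105663729143908 5.752953147128436 2.39922113826751
[[ 0.971  0.237 -0.   ]
 [ 0.237 -0.971  0.001]
 [ 0.    -0.001 -1.   ]] [-8.0000e-04 -1.1000e-03 -1.4445e+00  4.0900e-01 -1.8630e-01  3.5000e-03]
```

Request:
{"op": "apply_moves", "data": {"deltas": "0 0 -0.14 0.04 -0.018 0 0; 0 0 -0.28 0.08 -0.036 0 0; 0 0 -0.42 0.12 -0.055 0 0; 0 0 -0.56 0.16 -0.073 0 0; 0 0 -0.7 0.2 -0.091 0 0; 0 0 -0.84 0.24 -0.11 0 0; 0 0 -0.98 0.28 -0.128 0 0; 0 0 -1.12 0.32 -0.146 0 0; 0 0 -1.26 0.36 -0.164 0 0; 0 0 -1.4 0.4 -0.182 0 0; 0 0 -1.437 0.409 -0.186 0 0; 0 0 -1.437 0.409 -0.186 0 0; 0 0 -1.437 0.409 -0.186 0 0; 0 0 -1.437 0.409 -0.186 0 0; 0 0 -1.437 0.409 -0.186 0 0"}}

```text
time: 1.6
tcp_pos: [0.4948, -0.306, 0.304]
orientation: [2.104, 2.333, -0.0]
wrist_force: [-0.3, -1.2, -1.1]
gripper_width: 1.0
```

Run:
```python
from h import *
from plant import env
o,p,r=state(); print(o["time"],p.round(4),r.as_matrix().round(3).tolist(),o["joint_pos"].round(3) if hasattr(o["joint_pos"],'round') else o["joint_pos"],np.round(o["wrist_force"],2))
print(delta(p,r,[.4955,-.3045,.146],down(np.radians(96))))
for n in("scene","top"):
    c=env.camera(n); np.savez(f"{n}1.npz",**c)
    cv2.imwrite(f"pics/{n}1.png",cv2.cvtColor(c["pixels"],cv2.COLOR_RGB2BGR))
    print(proj(c,[p,p+r.apply([0,0,.073])]).round(1))
```

```text
1.6 [ 0.4948 -0.306   0.304 ] [[-0.103, 0.995, -0.0], [0.995, 0.103, -0.0], [-0.0, -0.0, -1.0]] [-0.778  0.048  0.039  1.561 -0.     0.689] [-0.34 -1.18 -1.09]
[-1.00e-04  3.00e-04 -1.30e-03  1.50e-03  9.00e-04  1.58e-01]
[[132.9 196.1]
 [139.7 224.6]]
[[424.1 233.9]
 [414.7 237.5]]
```

View pics/scene1.png

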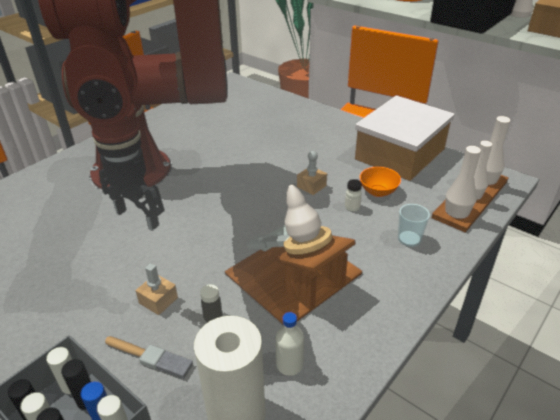

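View pics/top1.png

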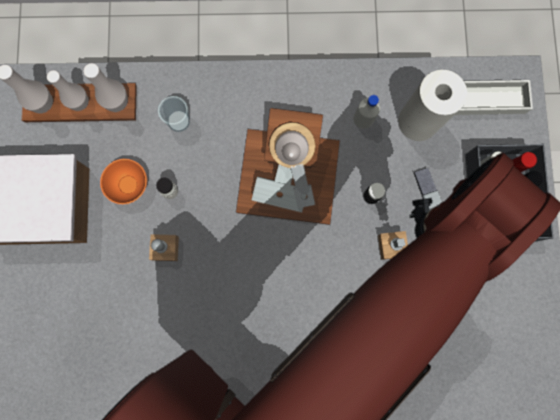

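Request:
{"op": "apply_moves", "data": {"deltas": "0 0 0 0.001 0 0.035 0; 0 0 0 0.0015 0.001 0.07 0; 0 0 0 0.0015 0.001 0.1 0; 0 0 0 0.0015 0.001 0.125 0; 0 0 0 0.0015 0.001 0.145 0; 0 0 0 0.0015 0.001 0.158 0; 0 0 0 0.0015 0.001 0.158 0; 0 0 0 0.0015 0.001 0.158 0"}}

```text
time: 2.5
tcp_pos: [0.4966, -0.3038, 0.1467]
orientation: [2.101, 2.335, -0.0]
wrist_force: [-0.0, -0.2, 0.9]
gripper_width: 1.002
```

Run:
```python
from h import *
from plant import env
o,p,r=state(); print(o["time"],p.round(4),np.round(o["wrist_force"],2))
for n in("scene","top"):
    c=env.camera(n); np.savez(f"{n}2.npz",**c)
    if n=="scene": crop(c,"pics/s2.png",80,180,230,330,5)
    else: crop(c,"pics/t2.png",350,170,450,270,6)
```

```text
2.5 [ 0.4966 -0.3038  0.1467] [-0.02 -0.21  0.9 ]
```

View pics/s2.png

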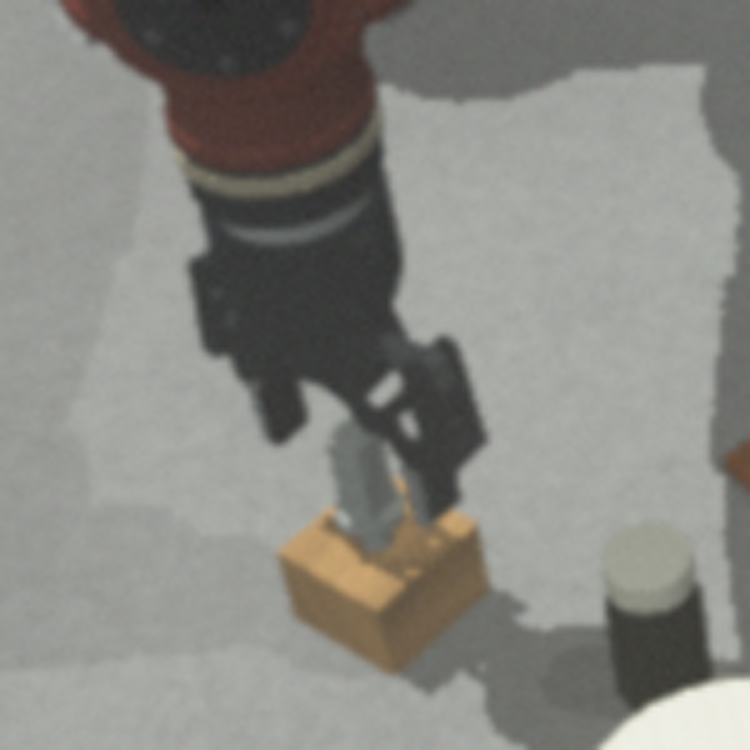

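View pics/t2.png

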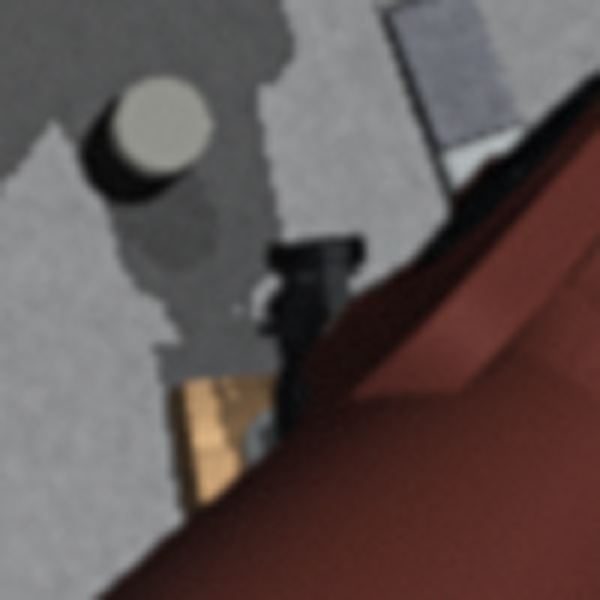

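The scene view shows the open fingers on either side of the square grip (crop: fingers at about (280,410) and (435,480), pin at (360,480)). I'll close now.

Request:
{"op": "apply_moves", "data": {"deltas": "0 0 0 0 0 0 0.5; 0 0 0 0 0 0 1; 0 0 0 0 0 0 1; 0 0 0 0 0 0 1; 0 0 0 0 0 0 1; 0 0 0 0 0 0 1; 0 0 0 0 0 0 1; 0 0 0 0 0 0 1; 0 0 0 0 0 0 1; 0 0 0 0 0 0 1"}}

```text
time: 3.6
tcp_pos: [0.4966, -0.3036, 0.146]
orientation: [2.1, 2.336, -0.0]
wrist_force: [0.8, -1.0, 1.5]
gripper_width: 0.201
```

Request:
{"op": "apply_moves", "data": {"deltas": "0 0 0 0 0 -0.01 1; 0 0 0 0 0 -0.025 1; 0 0 0 0 0 -0.045 1; 0 0 0 0 0 -0.065 1; 0 0 0 0 0 -0.09 1; 0 0 0 0 0 -0.115 1; 0 0 0 0 0 -0.14 1; 0 0 0 0 0 -0.15 1; 0 0 0 0 0 -0.15 1; 0 0 0 0 0 -0.15 1"}}

```text
time: 4.6
tcp_pos: [0.4963, -0.3033, 0.2951]
orientation: [-2.1, -2.335, 0.0]
wrist_force: [-0.1, -0.3, -1.1]
gripper_width: 0.206
```

Run:
```python
from h import *
from plant import env
o,p,r=state(); print(o["time"],p.round(4),np.round(o["wrist_force"],2),o["gripper_width"])
for n in("scene","top"):
    c=env.camera(n); np.savez(f"{n}3.npz",**c)
    tip=p+r.apply([0,0,.054+.087]); print(n,proj(c,[p,p+r.apply([0,0,.054]),tip]).round(1).tolist())
    u,v=proj(c,p+r.apply([0,0,.1]))[0].astype(int)
    crop(c,f"pics/{n}3.png",max(u-50,0),max(v-50,0),u+50,v+50,6)
    print(u-50,v-50)
```

```text
4.6 [ 0.4963 -0.3033  0.2951] [-0.15 -0.33 -1.1 ] 0.20601593335006677
scene [[135.3, 199.3], [140.4, 220.4], [147.9, 251.6]]
94 187
top [[421.6, 233.7], [414.7, 236.4], [404.8, 240.2]]
359 188
```

View pics/scene3.png

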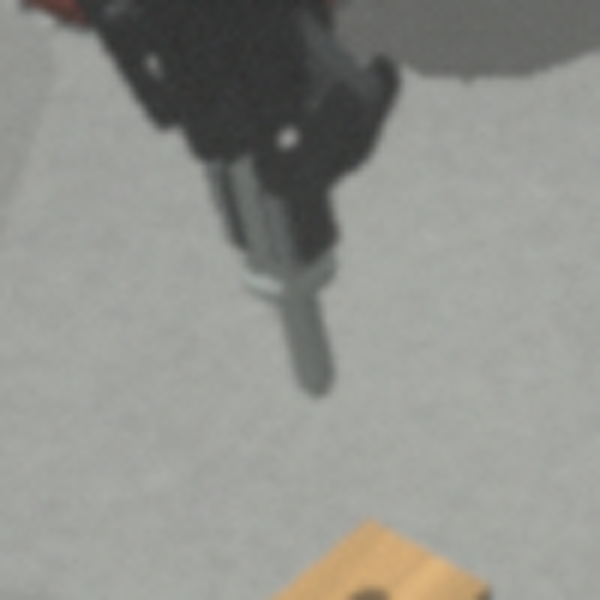

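View pics/top3.png

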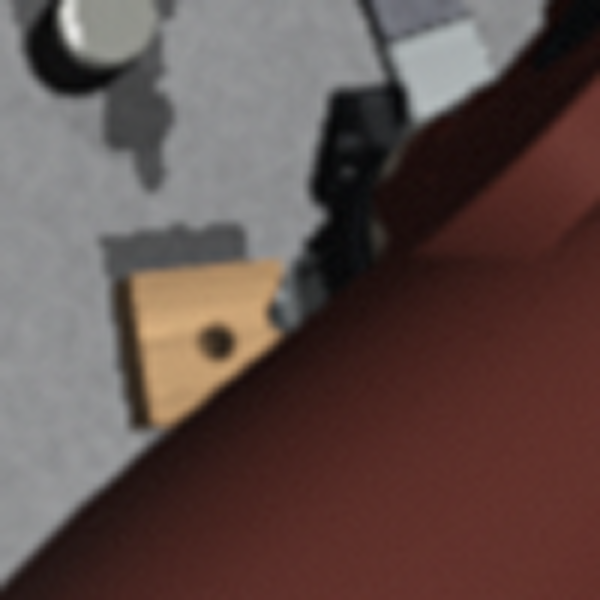

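```bash
cat >> fit.py <<'E'
def tool(p):
    F=frame(p); return R.from_matrix(np.stack([F[:,1],F[:,0],-F[:,2]],1))
L=.141
def tcp_for(p,q,h,r=.13,l=0):  # pin tip h above tongue top at hole angle q
    return pt(p,q,r,l,h+L)
E
python3 - <<'E'
from fit import *
P=np.load("p0.npy"); o,p,r=state()
print(tcp_for(P,P[4],.035),tool(P).as_matrix().round(3).tolist())
d=delta(p,r,tcp_for(P,P[4],.035),tool(P)); print(d)
print((d[None]*np.linspace(.1,1,10)[:,None]).round(3).tolist())
E
```

```text
[ 0.54096465 -0.06381983  0.25817141] [[0.149, 0.896, 0.418], [0.989, -0.135, -0.063], [0.0, 0.423, -0.906]]
[-0.4356 -0.0573  0.2516  0.2331  0.07    0.0365]
[[-0.044, -0.006, 0.025, 0.023, 0.007, 0.004], [-0.087, -0.011, 0.05, 0.047, 0.014, 0.007], [-0.131, -0.017, 0.075, 0.07, 0.021, 0.011], [-0.174, -0.023, 0.101, 0.093, 0.028, 0.015], [-0.218, -0.029, 0.126, 0.117, 0.035, 0.018], [-0.261, -0.034, 0.151, 0.14, 0.042, 0.022], [-0.305, -0.04, 0.176, 0.163, 0.049, 0.026], [-0.348, -0.046, 0.201, 0.186, 0.056, 0.029], [-0.392, -0.052, 0.226, 0.21, 0.063, 0.033], [-0.436, -0.057, 0.252, 0.233, 0.07, 0.036]]
```

Request:
{"op": "apply_moves", "data": {"deltas": "-0.04 -0.005 0.025 0.023 0.007 0.004 1; -0.087 -0.011 0.05 0.047 0.014 0.007 1; -0.131 -0.017 0.075 0.07 0.021 0.011 1; -0.174 -0.023 0.101 0.093 0.028 0.015 1; -0.218 -0.029 0.126 0.117 0.035 0.018 1; -0.261 -0.034 0.151 0.14 0.042 0.022 1; -0.305 -0.04 0.176 0.163 0.049 0.026 1; -0.348 -0.046 0.201 0.186 0.056 0.029 1; -0.392 -0.052 0.226 0.21 0.063 0.033 1; -0.4356 -0.0573 0.2516 0.233 0.07 0.0365 1; -0.4356 -0.0573 0.2516 0.233 0.07 0.0365 1; -0.4356 -0.0573 0.2516 0.233 0.07 0.0365 1; -0.4356 -0.0573 0.2516 0.233 0.07 0.0365 1"}}

```text
time: 6.0
tcp_pos: [0.5413, -0.0649, 0.259]
orientation: [2.109, 1.814, 0.401]
wrist_force: [-0.5, 0.1, -1.8]
gripper_width: 0.204
```

Run:
```python
from fit import *
from plant import env
P=np.load("p0.npy"); o,p,r=state(); print(o["time"],p.round(4),np.round(o["wrist_force"],2),o["gripper_width"],np.round(o["joint_pos"],2))
print("err",delta(p,r,tcp_for(P,P[4],.035),tool(P)))
for n in("scene","top"):
    c=env.camera(n); np.savez(f"{n}4.npz",**c)
    tip=p+r.apply([0,0,L]); th=pt(P,P[4],.13,0,0); print(n,proj(c,[p,tip,th]).round(1).tolist())
    u,v=proj(c,th)[0].astype(int)
    crop(c,f"pics/{n}4.png",u-40,v-50,u+60,v+30,7); print(u-40,v-50)
```

```text
6.0 [ 0.5413 -0.0649  0.259 ] [-0.52  0.11 -1.79] 0.20364078780442757 [-0.41 -0.57 -0.62  1.09  0.11  1.34]
err [ 0.0007  0.0015  0.0004  0.001  -0.0008  0.0005]
scene [[236.2, 169.5], [255.5, 225.5], [260.4, 238.6]]
220 188
top [[304.9, 216.9], [304.7, 199.9], [304.1, 196.4]]
264 146
```

View pics/scene4.png

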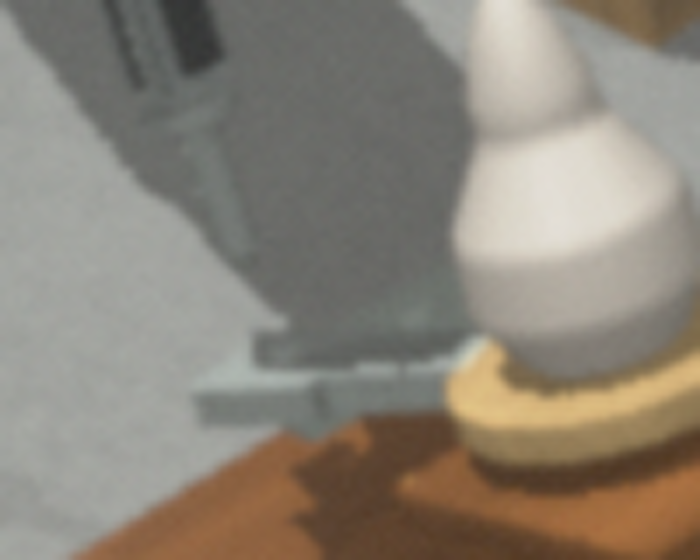

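View pics/top4.png

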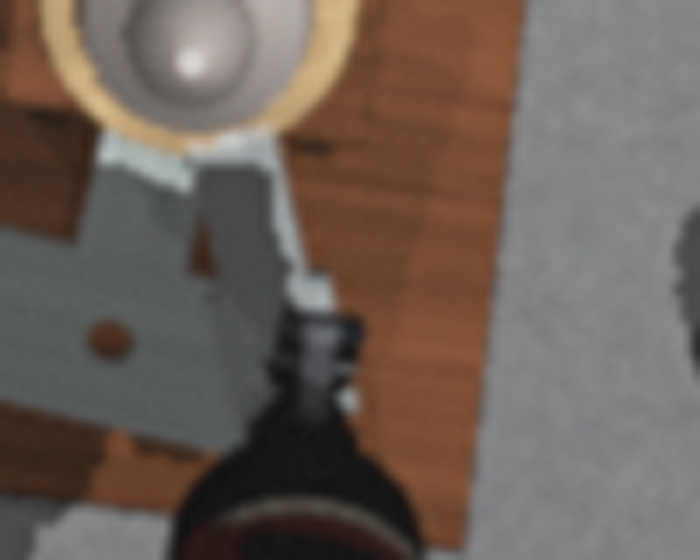

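Both cameras show the pin in the gripper with its tip at scene pixel (255,224), against (255.5,225.5) predicted. That puts it in line with the tongue's hole. Next I insert it into the tongue only.

Request:
{"op": "apply_moves", "data": {"deltas": "0 0 0 0.001 -0.0008 0.005 1; 0 0 0 0.001 -0.0008 0.014 1; 0 0 0 0.001 -0.0008 0.022 1; 0 0 0 0.001 -0.0008 0.029 1; 0 0 0 0.001 -0.0008 0.034 1; 0 0 0 0.001 -0.0008 0.037 1; 0 0 0 0.001 -0.0008 0.04 1; 0 0 0 0.001 -0.0008 0.04 1; 0 0 0 0.001 -0.0008 0.04 1"}}

```text
time: 7.0
tcp_pos: [0.5577, -0.0658, 0.223]
orientation: [2.108, 1.814, 0.403]
wrist_force: [0.1, 0.1, -0.7]
gripper_width: 0.2
```

```bash
cat > chk.py <<'E'
from fit import *
from plant import env
import sys
k=sys.argv[1]
P=np.load("p0.npy"); o,p,r=state(); print(o["time"],p.round(4),"F tool",r.inv().apply(o["wrist_force"]).round(2),o["gripper_width"])
tip=p+r.apply([0,0,L]); lt=(tip-P[:3])@frame(P); print("tip in stand frame: q",np.arctan2(-lt[1],-lt[0]).round(4),"r",np.hypot(lt[0],lt[1]).round(4),"z",lt[2].round(4))
for n in("scene","top"):
    c=env.camera(n); np.savez(f"{n}{k}.npz",**c)
    u,v=proj(c,tip)[0].astype(int); print(n,u-50,v-50)
    crop(c,f"pics/{n}{k}.png",u-50,v-50,u+50,v+30,7)
E
python3 chk.py 5
```

```text
7.0 [ 0.5577 -0.0658  0.223 ] F tool [ 0.09 -0.25  0.63] 0.20042444316510824
tip in stand frame: q 0.3565 r 0.1292 z -0.004
scene 211 190
top 254 145
```

View pics/scene5.png

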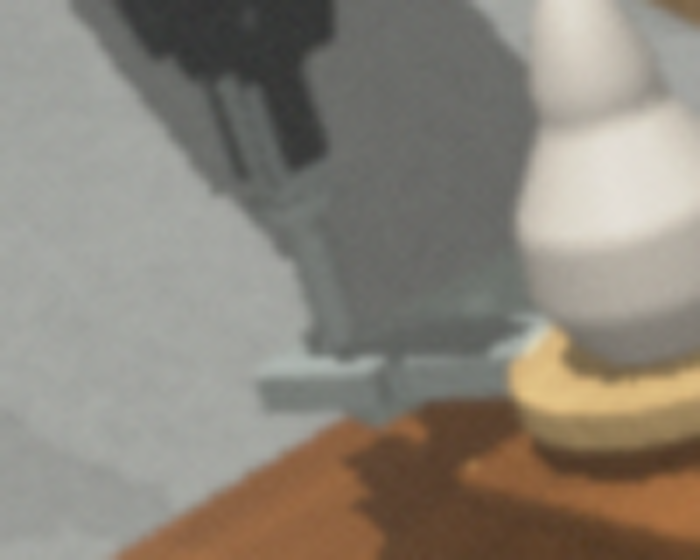

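Request:
{"op": "apply_moves", "data": {"deltas": "0 0 0 0 0.0005 0.003 1; 0 0 0 0 0.0005 0.0055 1; 0 0 0 0 0.0005 0.0075 1; 0 0 0 0 0.0005 0.0075 1; 0 0 0 0 0.0005 0.0075 1"}}

```text
time: 7.6
tcp_pos: [0.5611, -0.0663, 0.2159]
orientation: [2.108, 1.814, 0.402]
wrist_force: [-0.2, 0.0, -1.2]
gripper_width: 0.202
```

```bash
python3 chk.py 6
python3 - <<'E'
from fit import *
P=np.load("p0.npy"); o,p,r=state(); print(tool(P).inv()*r and (r.inv()*tool(P)).as_rotvec().round(4))
# arc path: tip at depth -.011 along q from current to qp, constant tool orientation
for q in np.linspace(P[4],P[5],14): print(q.round(3),delta(p,r,tcp_for(P,q,-.011),tool(P))[3:])
E
```

```text
7.6 [ 0.5611 -0.0663  0.2159] F tool [-0.01 -0.73  1.02] 0.20163119035967048
tip in stand frame: q 0.3565 r 0.1292 z -0.0119
scene 212 193
top 253 144
[0.0015 0.0011 0.0005]
0.357 [-0.0005 -0.0006 -0.0008]
0.32 [ 0.004  -0.0022 -0.0008]
0.283 [ 0.0086 -0.0036 -0.0008]
0.246 [ 0.0132 -0.0049 -0.0008]
0.21 [ 0.0179 -0.0059 -0.0008]
0.173 [ 0.0226 -0.0069 -0.0008]
0.136 [ 0.0273 -0.0076 -0.0008]
0.099 [ 0.0321 -0.0082 -0.0008]
0.062 [ 0.0368 -0.0085 -0.0008]
0.025 [ 0.0416 -0.0087 -0.0008]
-0.012 [ 0.0464 -0.0088 -0.0008]
-0.048 [ 0.0512 -0.0086 -0.0008]
-0.085 [ 0.056  -0.0083 -0.0008]
-0.122 [ 0.0607 -0.0078 -0.0008]
```

View pics/scene6.png

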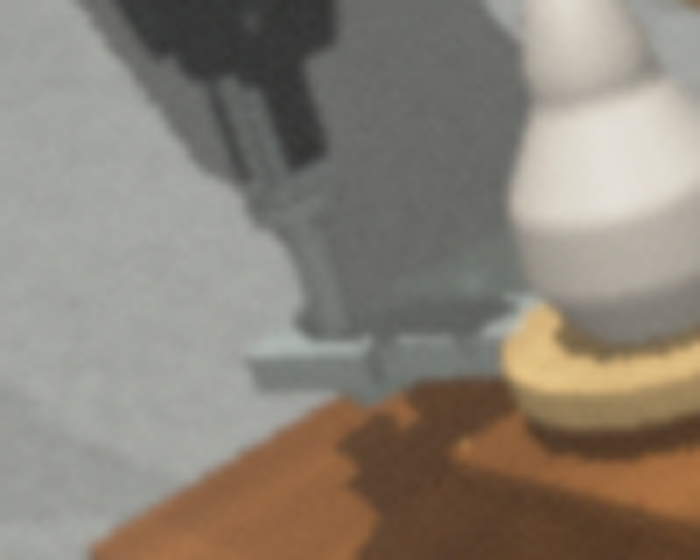

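Request:
{"op": "apply_moves", "data": {"deltas": "0 0 0 0.004 -0.002 -0.0008 1; 0 0 0 0.0086 -0.0036 -0.0008 1; 0 0 0 0.0132 -0.0049 -0.0008 1; 0 0 0 0.0179 -0.0059 -0.0008 1; 0 0 0 0.0226 -0.0069 -0.0008 1; 0 0 0 0.0273 -0.0076 -0.0008 1; 0 0 0 0.0321 -0.0082 -0.0008 1; 0 0 0 0.0368 -0.0085 -0.0008 1; 0 0 0 0.0416 -0.0087 -0.0008 1; 0 0 0 0.0464 -0.0088 -0.0008 1; 0 0 0 0.0512 -0.0086 -0.0008 1; 0 0 0 0.056 -0.0083 -0.0008 1; 0 0 0 0.0607 -0.0078 -0.0008 1; 0 0 0 0.0607 -0.0078 -0.0008 1; 0 0 0 0.0607 -0.0078 -0.0008 1"}}

```text
time: 9.2
tcp_pos: [0.563, -0.0049, 0.2136]
orientation: [2.107, 1.815, 0.403]
wrist_force: [-0.1, 0.6, -0.9]
gripper_width: 0.198
```

```bash
python3 chk.py 7
python3 - <<'E'
from fit import *
P=np.load("p0.npy"); o,p,r=state()
print(delta(p,r,tcp_for(P,P[5],-.011),tool(P)))
E
```

```text
9.2 [ 0.563  -0.0049  0.2136] F tool [ 0.58 -0.53  0.77] 0.1980054370605327
tip in stand frame: q -0.1243 r 0.1296 z -0.0109
scene 229 180
top 229 144
[ 0.0021  0.0008  0.0006  0.     -0.0003  0.0001]
```

View pics/scene7.png

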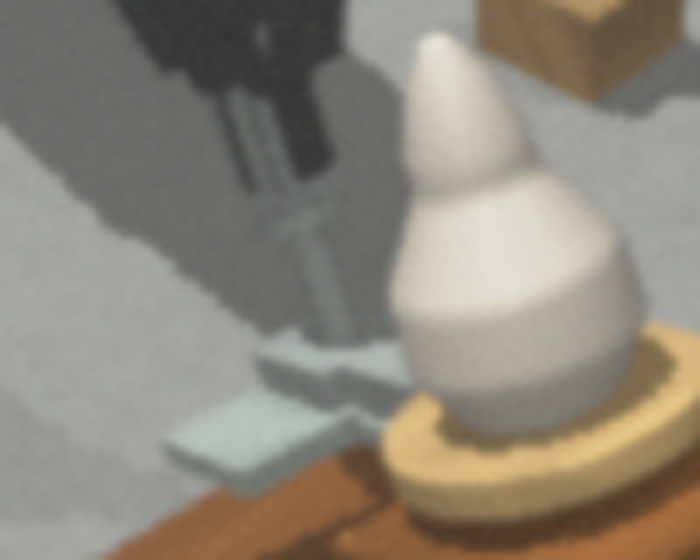

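View pics/top7.png

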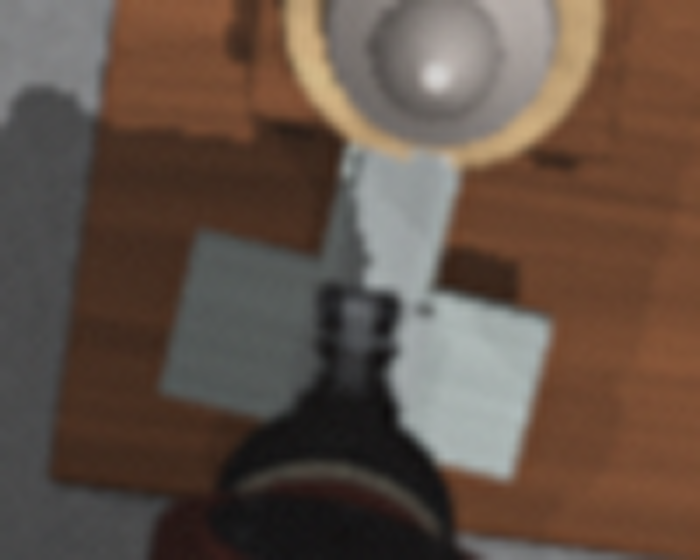

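The tongue moved with the pin and is now over the middle of the plate, in line with the plate's arm in the top view. Next I push down a little and watch the force.

Request:
{"op": "apply_moves", "data": {"deltas": "0.001 0 0 0 0 0.003 1; 0.002 0.0008 0 0 0 0.006 1; 0.002 0.0008 0 0 0 0.009 1; 0.002 0.0008 0 0 0 0.012 1; 0.002 0.0008 0 0 0 0.015 1; 0.002 0.0008 0 0 0 0.015 1"}}

```text
time: 9.9
tcp_pos: [0.5692, -0.0062, 0.1993]
orientation: [2.11, 1.816, 0.401]
wrist_force: [-0.6, -0.6, -0.8]
gripper_width: 0.206
```

```bash
python3 chk.py 8
```

```text
9.9 [ 0.5692 -0.0062  0.1993] F tool [-0.69 -0.83  0.53] 0.20571186368803093
tip in stand frame: q -0.1207 r 0.1303 z -0.0265
scene 230 186
top 229 143
```

Request:
{"op": "apply_moves", "data": {"deltas": "0 0 0 0 0 0.005 1; 0 0 0 0 0 0.01 1; 0 0 0 0 0 0.015 1; 0 0 0 0 0 0.02 1; 0 0 0 0 0 0.024 1; 0 0 0 0 0 0.026 1; 0 0 0 0 0 0.026 1"}}

```text
time: 10.7
tcp_pos: [0.5801, -0.0079, 0.176]
orientation: [2.11, 1.816, 0.401]
wrist_force: [0.0, 1.3, -0.9]
gripper_width: 0.207
```

```bash
python3 chk.py 9
```

```text
10.7 [ 0.5801 -0.0079  0.176 ] F tool [ 1.28 -0.53  0.7 ] 0.2073990859072045
tip in stand frame: q -0.1205 r 0.1301 z -0.0523
scene 234 195
top 230 140
```

View pics/scene9.png

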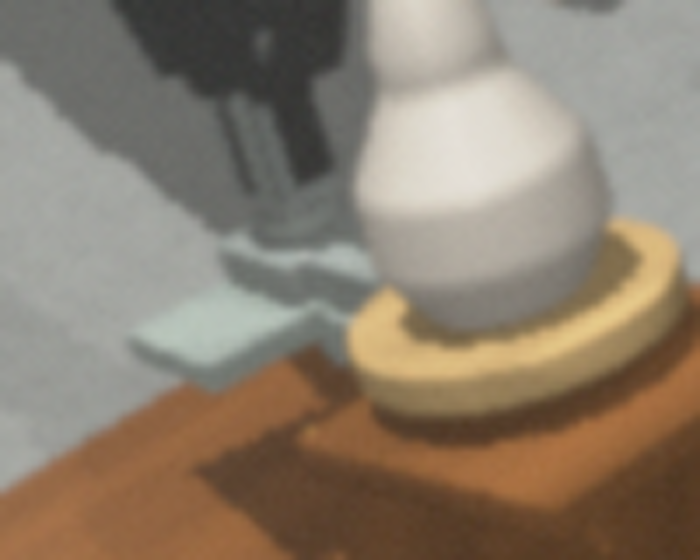

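Request:
{"op": "apply_moves", "data": {"deltas": "0 0 0 0 0 0.001 1; 0 0 0 0 0 0.002 1; 0 0 0 0 0 0.003 1; 0 0 0 0 0 0.0035 1; 0 0 0 0 0 0.0035 1"}}

```text
time: 11.3
tcp_pos: [0.5816, -0.0081, 0.1732]
orientation: [2.109, 1.815, 0.402]
wrist_force: [0.3, 2.0, -1.8]
gripper_width: 0.197
```

Request:
{"op": "apply_moves", "data": {"deltas": "0 0 0 0 0 0.0005 1; 0 0 0 0 0 0.001 1; 0 0 0 0 0 0.001 1"}}

```text
time: 11.6
tcp_pos: [0.5819, -0.0081, 0.1726]
orientation: [2.109, 1.816, 0.401]
wrist_force: [-5.7, 2.0, 3.6]
gripper_width: 0.205
```

```bash
python3 chk.py 10
```

```text
11.6 [ 0.5819 -0.0081  0.1726] F tool [ 1.09 -3.88 -5.77] 0.20460445845390562
tip in stand frame: q -0.1214 r 0.1299 z -0.0562
scene 234 197
top 230 140
```

View pics/scene10.png

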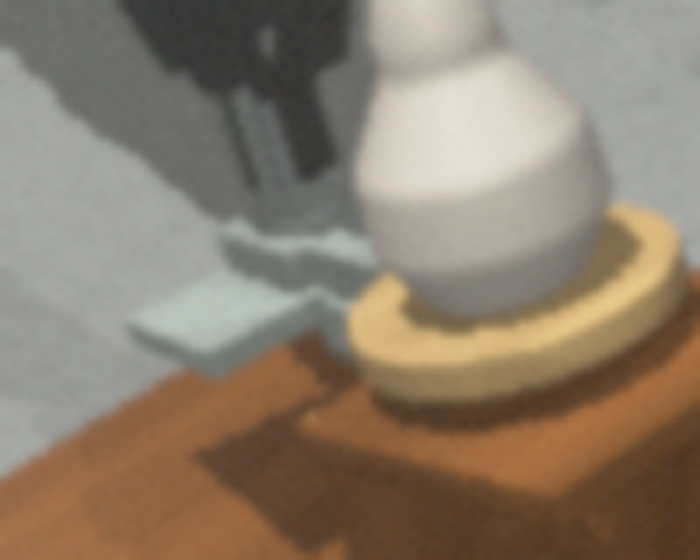

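Request:
{"op": "apply_moves", "data": {"deltas": "0 0 0 0 0 0.0004 1; 0 0 0 0 0 0.0004 1; 0 0 0 0 0 0.0004 0.6; 0 0 0 0 0 0.0004 0.3; 0 0 0 0 0 0.0004 0; 0 0 0 0 0 0.0004 0; 0 0 0 0 0 0.0004 0; 0 0 0 0 0 0.0004 0; 0 0 0 0 0 0.0004 0; 0 0 0 0 0 0.0004 0"}}

```text
time: 12.7
tcp_pos: [0.5822, -0.0082, 0.172]
orientation: [2.109, 1.815, 0.402]
wrist_force: [-0.1, -0.4, -0.2]
gripper_width: 0.997
```

```bash
python3 chk.py 11
```

```text
12.7 [ 0.5822 -0.0082  0.172 ] F tool [-0.38 -0.14  0.14] 0.9974359741409998
tip in stand frame: q -0.1208 r 0.1297 z -0.0568
scene 234 197
top 230 140
```

View pics/scene11.png

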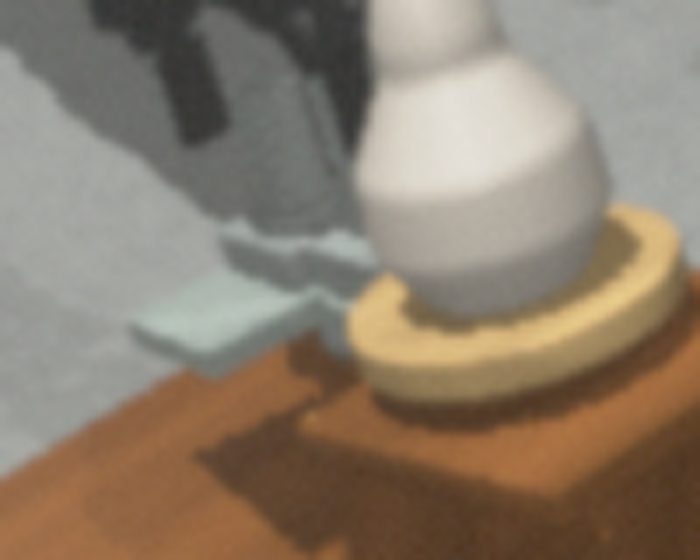

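View pics/top11.png

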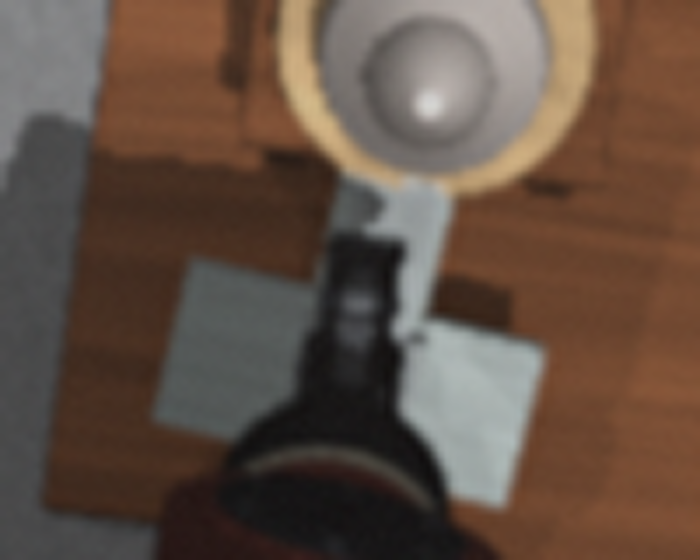

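Request:
{"op": "apply_moves", "data": {"deltas": "0 0 0 0 0 -0.01 0; 0 0 0 0 0 -0.025 0; 0 0 0 0 0 -0.045 0; 0 0 0 0 0 -0.07 0; 0 0 0 0 0 -0.095 0; 0 0 0 0 0 -0.12 0; 0 0 0 0 0 -0.15 0; 0 0 0 0 0 -0.15 0; 0 0 0 0 0 -0.15 0"}}

```text
time: 13.7
tcp_pos: [0.5196, 0.0013, 0.3092]
orientation: [2.108, 1.814, 0.403]
wrist_force: [0.4, 0.4, -0.9]
gripper_width: 1.002
```

Request:
{"op": "apply_moves", "data": {"deltas": "0 0 0 0.03 0 0 0; 0 0 0 0.06 0 0 0; 0 0 0 0.09 0 0 0; 0 0 0 0.12 0 0 0; 0 0 0 0.15 0 0 0; 0 0 0 0.18 0 0 0; 0 0 0 0.2 0 0 0; 0 0 0 0.2 0 0 0; 0 0 0 0.2 0 0 0"}}

```text
time: 14.6
tcp_pos: [0.5489, 0.1992, 0.3063]
orientation: [2.109, 1.818, 0.399]
wrist_force: [-0.3, 0.0, -0.6]
gripper_width: 0.999
```

Run:
```python
from fit import *
from plant import env
P=np.load("p0.npy"); o,p,r=state(); print(o["time"],p.round(4),np.round(o["wrist_force"],2),np.round(o["joint_vel"],3))
X=pt(P,P[5],.13,0,.05); Y=pt(P,P[5],.13,0,0)
for n in("scene","top"):
    c=env.camera(n); np.savez(f"{n}12.npz",**c)
    print(n,proj(c,[X,Y]).round(1).tolist())
    cv2.imwrite(f"pics/{n}12f.png",cv2.cvtColor(c["pixels"],cv2.COLOR_RGB2BGR))
    u,v=proj(c,Y)[0].astype(int); print(u-40,v-40)
    crop(c,f"pics/{n}12.png",u-40,v-40,u+40,v+30,8)
```

```text
14.6 [0.5489 0.1992 0.3063] [-0.3   0.05 -0.59] [-0.024 -0.018 -0.008  0.003 -0.001 -0.003]
scene [[271.8, 208.4], [277.9, 226.9]]
237 186
top [[278.2, 201.3], [279.1, 196.1]]
239 156
```

View pics/scene12.png

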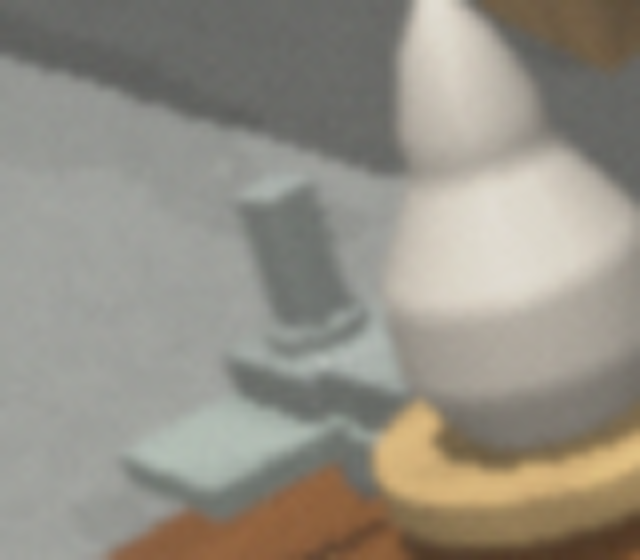

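View pics/top12.png

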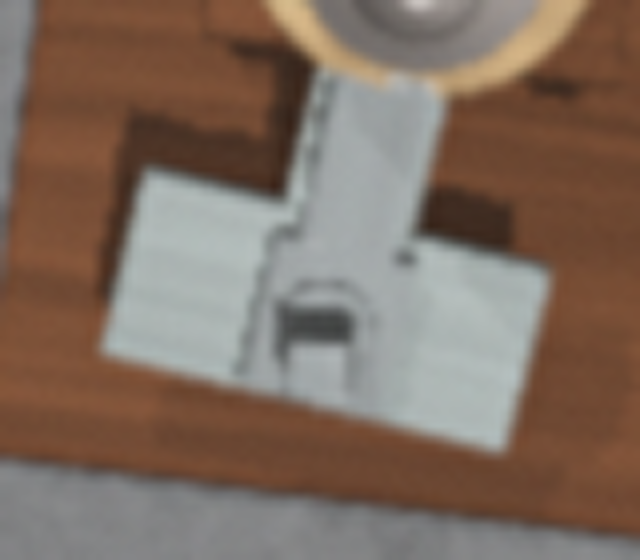

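View pics/scene12f.png

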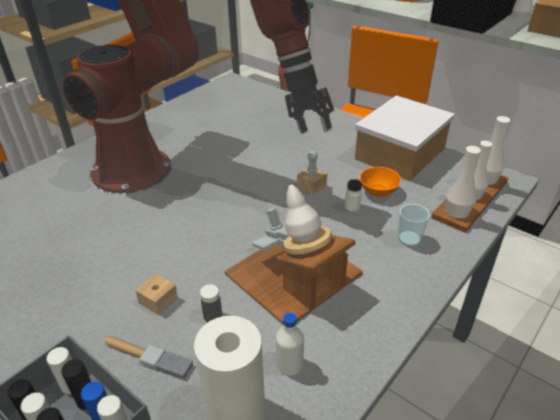

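View pics/top12f.png

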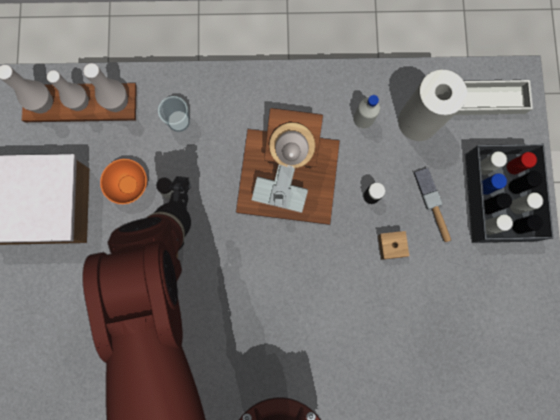

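The pin stands with its collar flat on the tongue. The middle of the grip's top is at (271.4,209.8) in the scene view, against (271.8,208.4) predicted for a seated pin. In the top view it is at (278.7,202.2), against (278.2,201.3). The gripper is clear and everything else is where it was, so I hand the job in.

```bash
python3 -c "
from plant import env
print(env.sign_off())"
```

```text
the job is handed in; nothing more can be done
None
```

The turntable is locked: the slim steel pin stands down through the tongue and the index plate, with its collar on the tongue. I let go of it there, and the job was handed in at about 15 s of the 72 s allowed.

**What I did:** I lifted the pin out of its block and set its tip in the tongue's hole along the tilted axis. With the pin I swung the tongue from about +0.36 rad to about -0.12 rad, where the plate's hole was. Then I pushed the pin down, opened the fingers and backed away.

**Last checks:**
- **Seating:** The push first met resistance (about 6 N along the pin) with the tip 56.2 mm below the tongue's top face. The pin's collar is at 56 mm.
- **Position after letting go:** The top of the grip was about 1 to 1.5 pixels from where a seated pin should be, in both views. I could see no gap under the collar.
- **Everything else:** The thick pin, jars, bowl and brush looked unmoved; I compared them by eye only. The gripper was clear and the wrist force was back near zero.
- **A measurement that disagreed:** My first fit of the stand gave a wrong turn about the vertical (-0.28 rad), because I assumed the plate was square to the stand. I caught this from the depth image. The corrected fit (-0.15 rad) agreed with the depth data to about 1 mm on the tongue and plate before I moved.

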